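# Check the filled chip on the clay owl with the spring tester

## Robot

A 6-joint arm with a two-finger parallel gripper is mounted at the origin on the work surface. World frame = base frame: x ahead of the robot, y to its left, z up, the work surface at z = 0. Lengths are in m, angles in degrees, forces in N, time in s.
With the tool pointing down it reaches from about 0.4 to 0.825 m from the base axis. Payload 7 kg.
Tool frame: the origin (TCP) lies midway between the tips of the shut fingers; the grasp point (between the pads) lies 19 mm behind it (r.grip_depth is the distance from the TCP to the grasp point, in m); z points along the fingers, y is the line along which they close (so a half turn about z gives the same grasp; the last joint's range is limited). The gripper opens to 88 mm and grips with 3 to 60 N. Pads are 19 mm wide; open, the fingers measure 130 mm over their backs; the gripper's body (78 mm by 193 mm) begins 47 mm behind the grasp point.
Start: joints at [-55.915, 20.546, 0.682, 0, -70.136, -16.507], TCP at [0.204, -0.643, 0.189] pointing down, gripper open.
Joint ranges: [-176.03, 176.03], [-82.01, 121.73], [-58.28, 71.71], [-173.87, 95.51], [-174.79, -0.11], [-173.66, 173.66]. Speed limits (degrees/s): [136.94, 136.94, 172.46, 180, 180, 180].

## Interface

Orientations are given as [roll, pitch, yaw] about the fixed x, y, z axes, in that order (R = Rz(yaw) Ry(pitch) Rx(roll)).
In Python, from plant import r, capture, close_job, search_frame, outline_of gives the robot as it stands.
- The arm moves only by the shell command python3 -m creep 'ROWS' [FORCE]. ROWS is JSON, a list of rows, each a list of 7 numbers: the finger opening in mm, from 0 to 87.6, then the shift along the world's x, y, z in units of 25 mm (1.0 is 25 mm), then the turn, a rotation vector about the world's x, y, z in degrees. In form: [[hand, x, y, z, ax, ay, az], ...]. A call has 1 to 8 rows; each row shifts and turns the commanded pose from where the row before left it; what a row does not reach is not made up. A row lasts 1/12 s, in which the tool goes at most 41.7 mm and 7.16 degrees, less where a joint would pass 70% of its speed; a pose out of reach is approached as far as the arm can. A call is refused whole if a number of a shift passes 1 or a number of a turn 7.16, either way. A call with a gripper value outside its range is refused whole. The fingers move at their own pace and stop on an object; FORCE is the grip in N (left out, the last holds). Time passes only in rows, so rows that do not move let the fingers close. It gives the time, the measured TCP pose, the force, the opening and the grip force at its end, in the units of the state.
- r.get_state(): the state, without advancing time (a new reading comes with each control period).
- capture(name): name is "side" or "top"; returns a dict with "frame" (384x512x3 uint8, red, green, blue), "K" (3x3 intrinsics, pixels), "origin" and "rotation" of the camera in the world. Camera axes: x right, y down, z forward; pixel columns grow to the right and rows downward; lengths in m; the calibration is good to about 2 mm. A picture is of the moment at which its call begins. There is no depth.
- close_job(): hands the job in; it is judged then, once.
Trained networks look in a picture, given as the dict that the camera call returned (one of the last four; its "shot" number tells which), for a name from the list of things; names that differ only in an ending like _2 or _b are one class to them, and where a whole thing is asked for, a point or a joint stands for the part that bears it (a point fixed in the world has none). Each returns a list of dicts, best first, with "conf" (0 to 1); they miss things now and then, are a little off and sometimes report something else, mostly with a low value. They report only what shows in the picture. A call takes as long as a camera call. They do not tell look-alikes from the thing itself.
- search_frame(picture, target): "bbox" ([left, top, right, bottom] in pixels, round what is visible of it).
- outline_of(picture, target): "region" (384x512 bool, what is visible of it) and "bbox" ([left, top, right, bottom] in pixels, round what is visible of it).
The state is a dict: "time_s": time; "joints": joint angles; "qd": joint speeds; "joint_torque": joint torques, N m; "tcp_pos": TCP position; "eef_rot": TCP orientation; "contact_force": force on the tool from outside, world axes, zero at the start; "moment": the same for the moment, N m; "gripper_width": finger opening in m; "gripper_force": force on a finger pad.
Only numpy, scipy, OpenCV 4.12 (cv2) and the standard library are available. Lean on these libraries where they do the work, as an engineer would, in place of code of your own. Each camera call takes 0.05 s, during which the arm holds its last target. There are 200 camera calls.

## Task

Draw the wooden slide tray towards you by its knob until it meets its end stop, so that the clay owl comes out from under the shelf. Then take the spring clay tester out of its block and hold it upright with its tip on the round filled chip on the owl's crown, pressing only lightly, so that the plunger goes about half-way in: the owl is fragile. Finish while still holding it there so that I can read it, and leave the other toys and pots standing where they are.

Things in the scene. Friction and masses are not known exactly. Their poses are not given: they have to be found in the camera images.
- ledge: Fixed whitewashed brick ledge, 490 (its x) x 240 (its y) x 65 mm high, origin under its centre, on the work surface; -x end to the robot, yaw within 0.12 rad. Wooden grooved runners (outer faces 104 mm either side of its middle, 18 mm high) guide the tray along the ledge's x; a wooden bar 14 mm high across the front end is the end stop.
- shelf_edge (a point): Middle of the front top edge of the wooden shelf board over the ledge's back part. The board is 260 mm wide, reaches from here 140 mm back (+x of the ledge), 15 mm thick, top 235 mm above the work surface, on four posts at the ledge's sides; small clay whistles on it rise to 261 mm. Fixed to the ledge.
- tray (a joint): Travel of the slide tray, m: 0 = fully back, 0.15 = at its end stop; grows as it is drawn to the ledge's -x end (towards the robot). Starts between 0 and 0.02. About 2 N friction; stays where left. Tray of pale wood, 300 (ledge x) x 170 mm, floor top 75 mm above the work surface, rim 10 mm higher.
- tray_knob (a point): Grip point on the tray's upright round wooden knob: 26 mm diameter, on its axis, 32 mm above the tray floor (16 mm below the knob's top). The knob stands in the middle of the tray's front, 22 mm behind the front rim. Axes as the ledge's.
- owl: Plum-dark clay owl standing loose on the tray, 84 mm high to its flat crown (42 mm across), 70 mm wide, about 0.32 kg; two ear tufts beside the crown, 23 mm left and right of its middle, rise about 14 mm above it. Origin at the centre of its underside, face to its -x, z up. At the start it stands under the shelf.
- owl_chip (a point): Centre of the marked spot: the round, paler filled chip, 22 mm across, flush in the middle of the owl's flat crown (84 mm above the owl's underside). Axes as the owl's.
- tester: Spring clay tester, a pen-like steel gauge 125 mm long, about 0.16 kg, loose, upright in its block with its collar on the block's top. Origin: tip of the relaxed plunger (20 mm above the work surface in the block), z up to the cap. From tip: plunger 8 mm thick, nose 16 mm (14 to 50 mm up), collar 34 mm (50 to 56), ribbed grip 22 mm (56 to 116; grip it at 92), cap 19 mm.
- plunger (a joint): How far the tester's spring plunger is pushed in, m: 0 = out, 0.010 = bottomed. Spring force is 1.2 N at the start of travel and grows by 0.6 N per mm (4.2 N at 5 mm).
- tester_tip (a point): The rounded end (4 mm radius) of the plunger, on the tester's axis; moves with the plunger.
- holder: Fixed dark wooden block 80 x 80 x 70 mm high with an upright through hole of 25 mm in its middle in which the tester stands. Origin at the centre of its underside. Stands to the left or the right of the ledge.
- turtle_a: Small clay turtle, 57 x 44 x 27 mm high, on the tray between knob and owl, to the left. Origin under its middle, z up. Leave it standing on the tray.
- turtle_b: The same kind of turtle, on the tray between knob and owl, to the right. Leave it standing on the tray.
- pig: Clay bank pig, 115 x 82 x 93 mm high, on the other side of the ledge from the block. Origin under its middle, z up. Leave alone.
- bell: Brass hand bell standing mouth down, 68 mm wide, 124 mm high, left of the ledge. Origin under its middle, z up. Leave alone.
- jug: Small clay jug, 72 mm wide, 88 mm high, right of the ledge. Origin under its middle, z up. Leave alone.
- brush_pot: Glazed pot with three paint brushes, 68 mm wide, 185 mm high over the brushes, at the far left. Origin under its middle, z up. Leave alone.
- truck: Wooden toy truck, 120 x 68 x 68 mm high, at the outer left, beside a fixed slatted crate. Origin under its middle, z up. Leave alone.
Mind the look-alikes: they are no part of the job. Several things have the shape of the tester; the one meant has the colours described above. What is shaped like the holder but red is not meant.

How it is judged:
By the outcome, as a careful person would: the job done as asked, in the order asked, and still so for the second after the job is handed in, while the arm keeps its last pose, push and grip.
It also fails if it takes over 64 s, if anything falls off the work surface, if the arm or the gripper's body presses on something with over 40 N, if the wrist force passes 120 N, or if a joint passes its speed limit or range.

## Working session

There is one attempt and no reset: what is moved stays moved. The work goes in short steps, Python scripts to look and compute and a shell command to move; the robot and the scene stay as the last step left them, time stands still between calls to the robot, and variables do not carry over. Pictures are saved under pics/ and viewed, at most 10 in all, crops included, and the job is handed in when it is done.

```bash
ls; mkdir -p pics; cat > h.py <<'E'
import numpy as np,cv2
from plant import r,capture,search_frame,outline_of
def ray(c,u,v):
    d=np.array(c["rotation"])@np.linalg.inv(np.array(c["K"]))@np.array([u,v,1.]);return np.array(c["origin"]),d/np.linalg.norm(d)
def atz(c,u,v,z):
    o,d=ray(c,u,v);return o+d*(z-o[2])/d[2]
def proj(c,p):
    q=np.array(c["K"])@(np.array(c["rotation"]).T@(np.array(p)-np.array(c["origin"])));return q[:2]/q[2]
def tri(rs):
    A=0;b=0
    for o,d in rs:
        P=np.eye(3)-np.outer(d,d);A=A+P;b=b+P@o
    return np.linalg.solve(A,b)
def save(c,n,box=None,s=1):
    f=cv2.cvtColor(c["frame"],cv2.COLOR_RGB2BGR)
    if box: f=f[box[1]:box[3],box[0]:box[2]]
    cv2.imwrite("pics/"+n,cv2.resize(f,None,fx=s,fy=s,interpolation=cv2.INTER_CUBIC))
E
python3 - <<'E'
from h import *
print(r.get_state())
for n in("top","side"):
    c=capture(n);save(c,n+"0.png",None,1.5)
    print(n,np.round(c["origin"],3),np.round(c["rotation"],3).tolist(),np.round(c["K"],1).tolist())
    for t in["ledge","tray_knob","owl","owl_chip","tester","holder","turtle_a","pig","bell","jug","brush_pot","truck","tray"]:
        print(t,[(round(x["conf"],2),np.round(x["bbox"]).astype(int).tolist()) for x in search_frame(c,t)][:4])
E
```

```text
pics
{'time_s': 0.0, 'joints': array([-5.59154800e+01,  2.05909288e+01,  6.32824597e-01, -1.92543487e-02,
       -7.01369361e+01, -1.65044230e+01]), 'qd': array([-0.01015759, -0.04172399,  0.02640155,  0.0256259 ,  0.07560718,
        0.02422222]), 'joint_torque': array([ 2.39204292e-04, -5.82720137e+01,  2.93059820e+01,  6.99726328e+00,
        6.93379756e-03, -2.45358196e-04]), 'tcp_pos': array([ 0.20363611, -0.64295617,  0.18802398]), 'eef_rot': array([ 1.79903733e+02, -9.64791841e-03, -1.62426452e+02]), 'contact_force': array([-1.20758928,  0.40506097,  0.19351867]), 'moment': array([0.01027601, 0.01035365, 0.02565254]), 'gripper_force': 0.0, 'gripper_width': 0.08751660756883486}
top [0.313 0.023 1.357] [-167.541, -0.153, -83.767] [[387.0, 0.0, 253.9], [0.0, 387.0, 191.8], [0.0, 0.0, 1.0]]
ledge [(0.75, [236, 100, 319, 263]), (0.27, [253, 144, 302, 210])]
tray_knob [(0.42, [264, 166, 278, 183])]
owl [(0.61, [265, 140, 289, 154])]
owl_chip [(0.56, [358, 169, 377, 190]), (0.55, [266, 143, 285, 154])]
tester [(0.59, [358, 237, 370, 247])]
holder [(0.97, [369, 272, 398, 303]), (0.62,
[... 549 characters left out ...]
[[447.3, 0.0, 258.4], [0.0, 447.3, 198.2], [0.0, 0.0, 1.0]]
ledge [(0.97, [172, 120, 332, 251]), (0.28, [189, 172, 284, 216])]
tray_knob []
owl [(0.91, [209, 161, 226, 192])]
owl_chip [(0.77, [206, 165, 227, 190])]
tester [(0.63, [167, 122, 328, 257]), (0.58, [330, 150, 339, 173]), (0.43, [304, 166, 315, 189])]
holder [(0.71, [361, 160, 375, 187]), (0.69, [318, 161, 350, 194])]
turtle_a [(0.65, [169, 124, 331, 254]), (0.45, [206, 164, 224, 190])]
pig [(0.63, [219, 277, 261, 311]), (0.62, [166, 261, 190, 299])]
bell [(0.96, [165, 261, 193, 300])]
jug [(0.66, [277, 140, 292, 164])]
brush_pot [(0.87, [158, 214, 183, 264])]
truck [(0.77, [155, 295, 198, 334])]
tray [(0.97, [189, 170, 288, 215])]
```

View pics/top0.png

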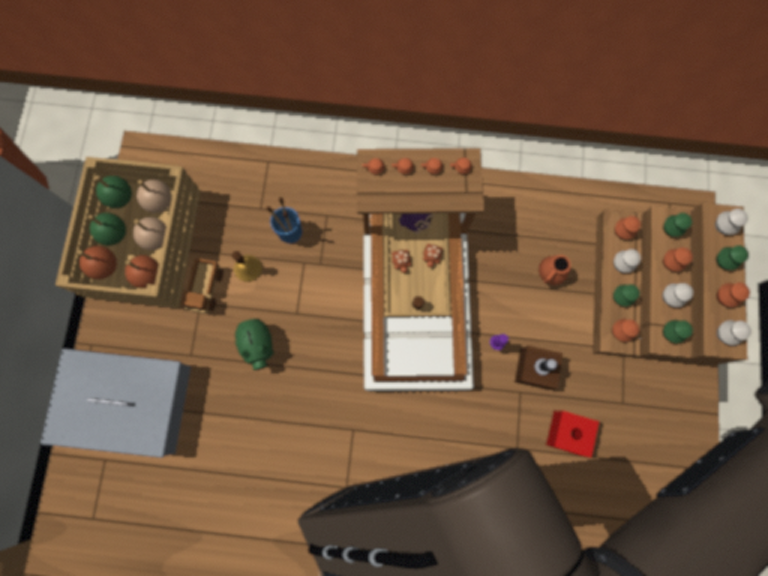

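View pics/side0.png

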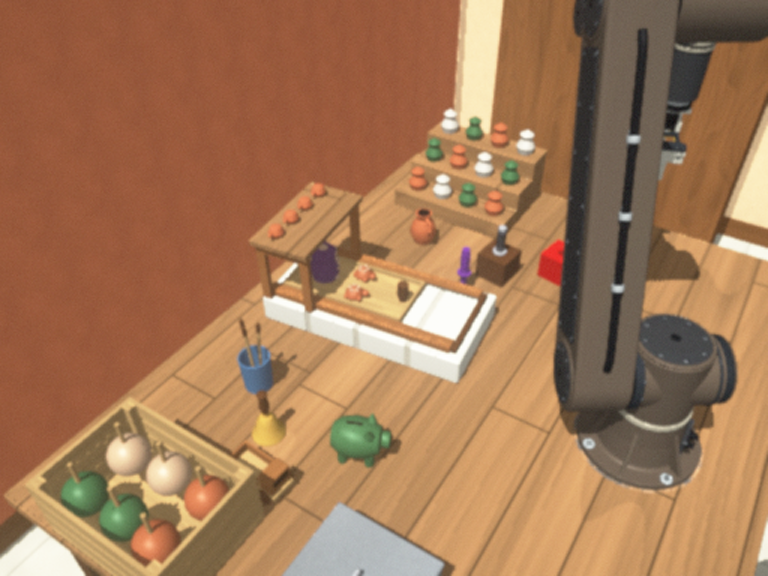

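```bash
sed -i 's/^def ray/from scipy.spatial.transform import Rotation as Ro\ndef cap(n):\n    c=capture(n);c["rpy"]=c["rotation"];return c\ndef RM(c): return Ro.from_euler("xyz",c["rotation"],degrees=True).as_matrix()\ndef ray/; s/np.array(c\["rotation"\])/RM(c)/g' h.py
python3 - <<'E'
from h import *
c=capture("top");save(c,"t1.png",[238,135,382,265],4.6)
s=capture("side");save(s,"s1.png",[170,110,365,255],4.1)
print(proj(c,[0.6,0,0]),proj(s,[0.6,0,0]))
# rough
print("holdertop",atz(c,358,248,.07),"ledge",[atz(c,*p,.065) for p in((243,259),(315,258))])
E
```

```text
[267.89680318 196.44405138] [254.51449591 217.3719313 ]
holdertop [ 0.44468639 -0.31210866  0.07      ] ledge [array([0.3680464 , 0.06135651, 0.065     ]), array([ 0.3970624 , -0.17411252,  0.065     ])]
```

View pics/t1.png

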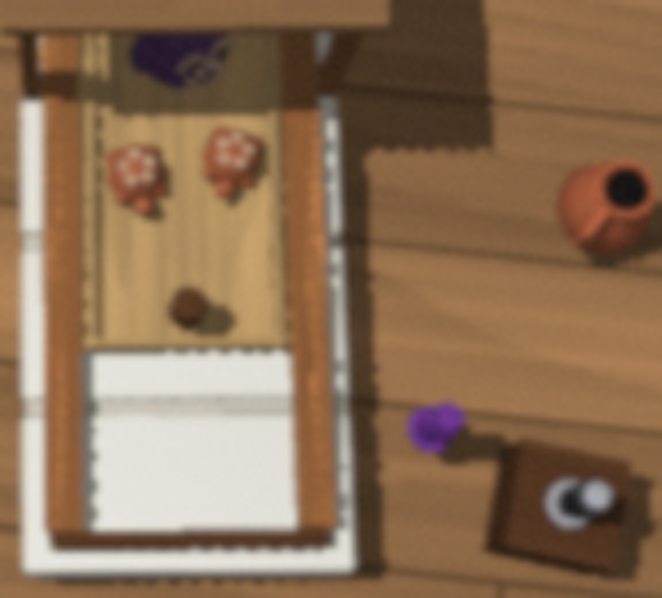

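View pics/s1.png

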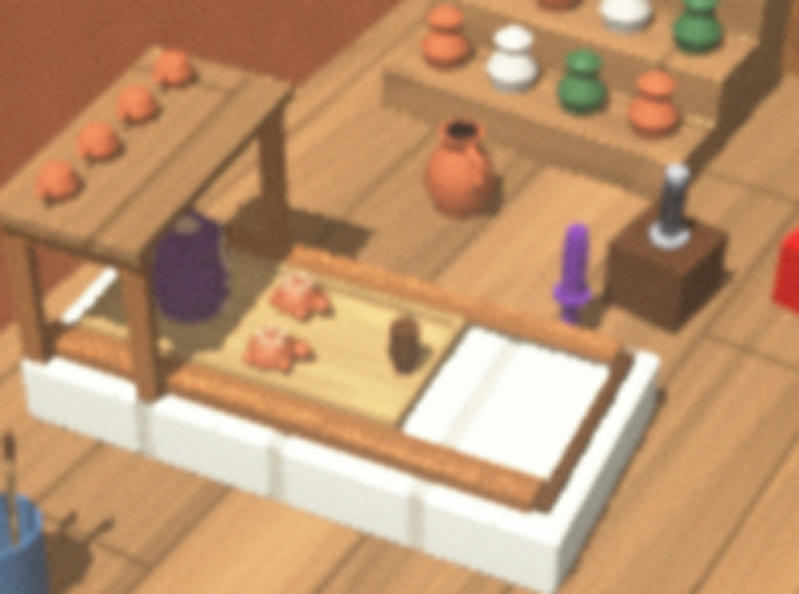

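```bash
python3 - <<'E'
from h import *
c=capture("top");s=capture("side")
T=lambda x,y:(x/4.6+238-.4,y/4.6+135-.4)
S=lambda x,y:(x/4.1+170-.4,y/4.1+110-.4)
print("ledge FL",atz(c,*T(22,572),.065),atz(s,*S(553,542),.065))
print("ledge FR",atz(c,*T(356,572),.065),atz(s,*S(660,357),.065))
print("ledge left back",atz(c,*T(22,100),.065))
print("runner bar L,R",atz(c,*T(52,545),.079),atz(c,*T(332,543),.079))
print("knobtop",atz(c,*T(188,303),.123),atz(s,*S(404,321),.123),tri([ray(c,*T(188,303)),ray(s,*S(404,321))]))
print("cap",atz(c,*T(598,495),.145),atz(s,*S(677,171),.145),tri([ray(c,*T(598,495)),ray(s,*S(677,171))]))
print("collar",atz(c,*T(568,503),.076),atz(s,*S(670,235),.076),tri([ray(c,*T(568,503)),ray(s,*S(670,235))]))
print("owl crown side",atz(s,*S(188,222),.159))
E
```

```text
ledge FL [0.36799379 0.06339619 0.065     ] [0.37095925 0.0663797  0.065     ]
ledge FR [ 0.39398552 -0.17431418  0.065     ] [ 0.39536408 -0.17097095  0.065     ]
ledge left back [0.71873299 0.1039878  0.065     ]
runner bar L,R [0.3885036  0.04395062 0.079     ] [ 0.41153761 -0.15369783  0.079     ]
knobtop [ 0.56445569 -0.03344432  0.123     ] [ 0.56777377 -0.03692723  0.123     ] [ 0.56441201 -0.03294419  0.12706519]
cap [ 0.45821571 -0.32147245  0.145     ] [ 0.45822442 -0.3181552   0.145     ] [ 0.45909361 -0.32204895  0.14225452]
collar [ 0.45842593 -0.31996021  0.076     ] [ 0.45641239 -0.31662145  0.076     ] [ 0.45849949 -0.32105748  0.07236486]
owl crown side [ 0.76734654 -0.01411977  0.159     ]
```

Steel tester in the dark block at top (362,244). Look-alikes are the purple pen at (333,228), the pen lying on the grey box at (73,269), and the red block at (383,289). The enlarged crop confirms the steel/dark-wood pair fits the description. Measured heights agree with the given sizes, so I'm moving over the knob.

```bash
python3 -m creep '[[87,0.5,0.8,0.3,0,0,-1.5],[87,0.54,0.9,0.3,0,0,-1.5],[87,0.54,0.9,0.3,0,0,-1.5],[87,0.54,0.9,0.3,0,0,-1.5],[87,0.54,0.9,0.3,0,0,-1.5],[87,0.54,0.9,0.3,0,0,-1.5],[87,0.54,0.9,0.3,0,0,-1.5],[87,0.54,0.9,0.3,0,0,-1.2]]' 25
python3 -m creep '[[87,0.54,0.9,0,0,0,0],[87,0.54,0.9,0,0,0,0],[87,0.54,0.9,0,0,0,0],[87,0.54,0.9,0,0,0,0],[87,0.54,0.9,0,0,0,0],[87,0.54,0.9,0,0,0,0],[87,0.54,0.9,0,0,0,0],[87,0.54,0.9,0,0,0,0]]'
```

```text
time_s: 2.27
tcp_pos: [0.3113, -0.4648, 0.2495]
eef_rot: [-180.0, 0.0, -174.2]
contact_force: [0.8, 0.0, -0.5]
gripper_width: 0.087
gripper_force: 0.0
time_s: 2.93
tcp_pos: [0.4193, -0.2848, 0.2492]
eef_rot: [-180.0, 0.0, -174.1]
contact_force: [1.1, -0.8, -0.1]
gripper_width: 0.0873
gripper_force: 0.0
```

```bash
python3 -m creep '[[87,0.54,0.9,0,0,0,0],[87,0.54,0.9,0,0,0,0],[87,0.54,0.9,0,0,0,0],[87,0.54,0.9,0,0,0,0],[87,0.54,0.9,0,0,0,0],[87,0.54,0.9,0,0,0,0],[87,0.54,0.9,0,0,0,0],[87,0.54,0.9,-0.4,0,0,0]]'
python3 -m creep '[[87,0.54,0.9,-0.6,0,0,0],[87,0.54,0.9,-0.7,0,0,0],[87,0.5,1,-0.8,0,0,0],[87,0,0,-0.8,0,0,0],[87,0,0,-0.8,0,0,0],[87,0,0,-0.8,0,0,0],[87,0,0,-0.8,0,0,0],[87,0,0,-0.7,0,0,0]]'
```

```text
time_s: 3.6
tcp_pos: [0.5285, -0.1049, 0.2409]
eef_rot: [-180.0, 0.2, -174.1]
contact_force: [1.1, -0.4, 0.3]
gripper_width: 0.0868
gripper_force: 0.0
time_s: 4.27
tcp_pos: [0.5661, -0.0359, 0.0878]
eef_rot: [180.0, -0.0, -174.1]
contact_force: [-0.3, 0.2, -0.3]
gripper_width: 0.087
gripper_force: 0.0
```

```bash
python3 -m creep '[[20,0,0,0,0,0,0],[20,0,0,0,0,0,0],[20,0,0,0,0,0,0],[20,0,0,0,0,0,0],[20,0,0,0,0,0,0],[20,0,0,0,0,0,0],[20,0,0,0,0,0,0],[20,0,0,0,0,0,0]]' 25
python3 - <<'E'
from h import *
c=capture("top");s=capture("side")
a=cv2.resize(c["frame"][130:265,225:345],None,fx=4,fy=4);b=cv2.resize(s["frame"][120:255,170:300],None,fx=4,fy=4)
cv2.imwrite("pics/k1.png",cv2.cvtColor(np.hstack([a[:, :400],b[:,:400]]),cv2.COLOR_RGB2BGR))
E
```

```text
time_s: 4.93
tcp_pos: [0.5665, -0.0359, 0.0893]
eef_rot: [180.0, 0.0, -174.1]
contact_force: [-0.1, 0.9, -0.3]
gripper_width: 0.0391
gripper_force: 0.0
```

View pics/k1.png

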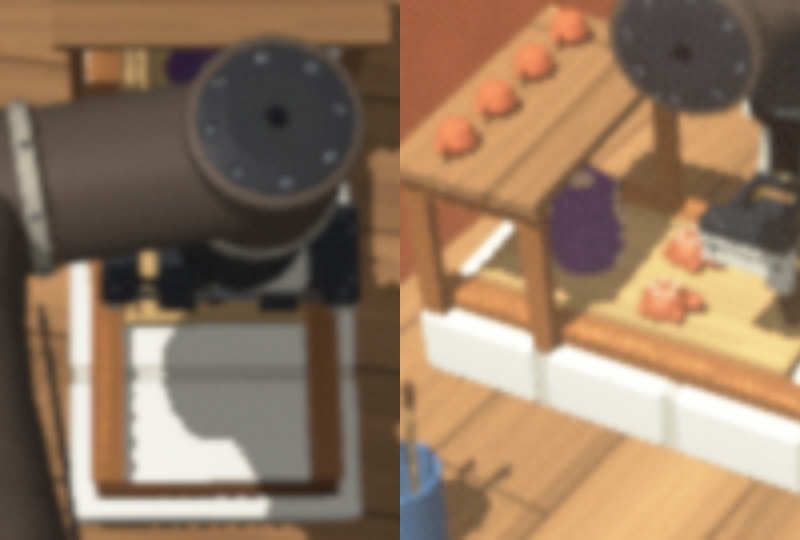

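The picture shows the hand over the tray front with both turtles and the owl untouched. The fingers are still closing (39 mm).

```bash
python3 -m creep '[[15,0,0,0,0,0,0],[15,0,0,0,0,0,0],[15,0,0,0,0,0,0],[15,0,0,0,0,0,0]]' 25
```

```text
time_s: 5.37
tcp_pos: [0.5663, -0.0359, 0.0889]
eef_rot: [-180.0, -0.0, -174.1]
contact_force: [-0.4, 0.9, -0.3]
gripper_width: 0.0149
gripper_force: 0.0
```

```bash
python3 - <<'E'
from h import *
c=capture("top");s=capture("side")
a=cv2.resize(c["frame"][160:260,235:335],None,fx=4,fy=4);b=cv2.resize(s["frame"][140:240,220:320],None,fx=4,fy=4)
cv2.imwrite("pics/k2.png",cv2.cvtColor(np.hstack([a,b]),cv2.COLOR_RGB2BGR))
st=r.get_state();p=st["tcp_pos"];print(p,proj(c,p),proj(s,p),st["gripper_width"],st["gripper_force"])
E
```

```text
[ 0.56629258 -0.03596489  0.08891092] [278.6135489  201.99336448] [268.27668243 195.89158313] 0.015223978788968227 0.0
```

View pics/k2.png

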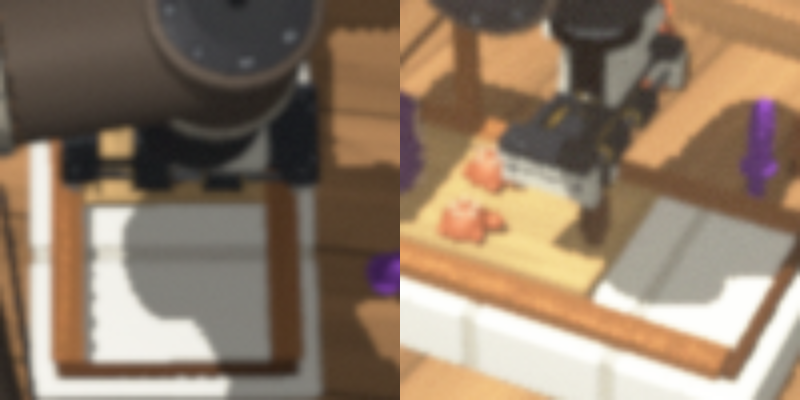

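```bash
python3 - <<'E'
from h import *
c=capture("top");s=capture("side")
st=r.get_state();p=st["tcp_pos"];R=Ro.from_euler("xyz",st["eef_rot"],degrees=True).as_matrix()
print(st["joints"])
S=lambda q:np.round([(q[0]-220)*4+400,(q[1]-140)*4]).tolist()
T=lambda q:np.round([(q[0]-235)*4,(q[1]-160)*4]).tolist()
for n,v in dict(tcp=[0,0,0],grasp=[0,0,-.019],b0=[.039,.0965,-.066],b1=[-.039,.0965,-.066],b2=[.039,-.0965,-.066],b3=[-.039,-.0965,-.066]).items():
    w=p+R@np.array(v);print(n,np.round(w,3),"side",S(proj(s,w)),"top",T(proj(c,w)))
for n,k in dict(kt=[.566,-.035,.123],kb=[.566,-.035,.075]).items(): print(n,S(proj(s,k)),T(proj(c,k)))
save(s,"k3.png",[238,150,298,210],9)
E
```

```text
[ 1.61220734e+01  1.54429372e+01 -2.08023893e+01  1.58406565e-05
 -5.37567356e+01 -1.00242066e+02]
tcp [ 0.566 -0.036  0.089] side [593.0, 224.0] top [174.0, 168.0]
grasp [ 0.566 -0.036  0.108] side [593.0, 206.0] top [176.0, 164.0]
b0 [0.518 0.056 0.155] side [585.0, 247.0] top [58.0, 200.0]
b1 [0.595 0.064 0.155] side [497.0, 218.0] top [59.0, 103.0]
b2 [ 0.537 -0.136  0.155] side [684.0, 112.0] top [303.0, 201.0]
b3 [ 0.615 -0.128  0.155] side [601.0, 88.0] top [300.0, 105.0]
kt [593.0, 194.0] [176.0, 160.0]
kb [593.0, 237.0] [172.0, 171.0]
```

View pics/k3.png

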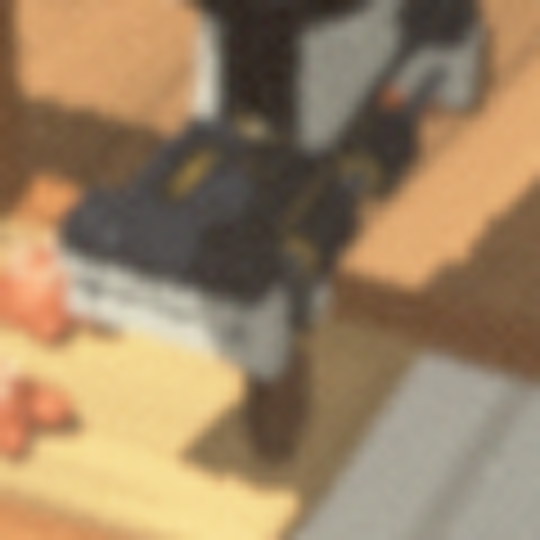

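```bash
python3 -m creep '[[15,0,0,0.4,0,0,0],[15,0,0,0.8,0,0,0],[15,0,0,0.8,0,0,0]]'
python3 - <<'E'
from h import *
c=capture("top");s=capture("side")
a=cv2.resize(c["frame"][155:225,245:315],None,fx=5.7,fy=5.7);b=cv2.resize(s["frame"][135:205,235:305],None,fx=5.7,fy=5.7)
cv2.imwrite("pics/k4.png",cv2.cvtColor(np.hstack([a,b]),cv2.COLOR_RGB2BGR))
st=r.get_state();p=st["tcp_pos"];print(p,(proj(c,p)-[245,155])*5.7,(proj(s,p)-[235,135])*5.7+[399,0],st["gripper_width"],st["gripper_force"])
E
```

```text
time_s: 5.82
tcp_pos: [0.5658, -0.0361, 0.1396]
eef_rot: [-180.0, -0.1, -174.1]
contact_force: [0.7, 0.2, -0.1]
gripper_width: 0.0146
gripper_force: 0.0
[ 0.56874778 -0.03581175  0.14320514] [198.02432794 245.199225  ] [585.73803424 275.34558858] 0.015134991231209746 0.0
```

View pics/k4.png

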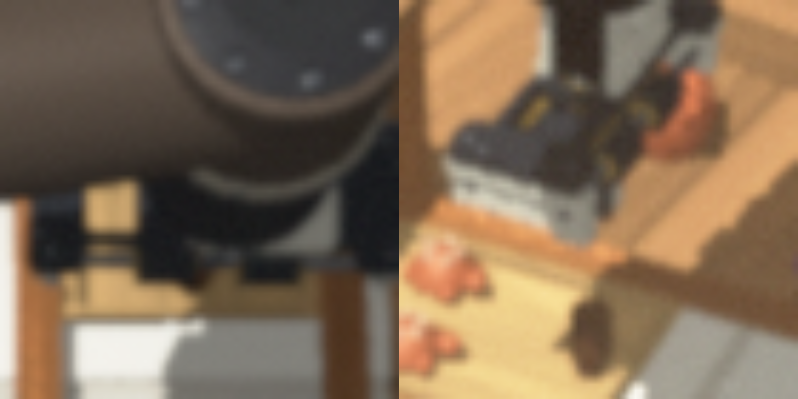

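```bash
python3 - <<'E'
from h import *
c=capture("top");s=capture("side")
f=lambda u,v:np.round(tri([ray(c,*u),ray(s,*v)]),3)
print(f((250.3,203.2),(266.8,177.1)), proj(c,[.521,.056,.206]),proj(s,[.521,.056,.206]))
print(r.get_state())
E
```

```text
[0.52  0.053 0.25 ] [249.40487706 206.00766414] [265.47143087 188.78563989]
{'time_s': 6.0167, 'joints': array([ 1.61216074e+01,  1.26085758e+01, -1.71576645e+01, -6.37218644e-03,
       -6.01232458e+01, -1.00242752e+02]), 'qd': array([ 0.0113721 ,  1.08886302, -1.46334325, -0.3975409 ,  0.37709907,
        0.05294173]), 'joint_torque': array([ 2.58574676e-02, -4.61354113e+01,  2.79741704e+01,  6.69035733e+00,
       -1.40125025e-01,  1.32786743e-03]), 'tcp_pos': array([ 0.56677175, -0.03578783,  0.14007308]), 'eef_rot': array([ 1.79974905e+02,  1.07768878e-01, -1.74124337e+02]), 'contact_force': array([-0.03275742,  0.13325462, -1.38847981]), 'moment': array([-0.04613053,  0.03626846, -0.02184129]), 'gripper_force': 0.0, 'gripper_width': 0.01503311418875781}
```

```bash
python3 - <<'E'
from h import *
s=capture("side")
p=np.array([.2036,-.643,.188]);R=Ro.from_euler("xyz",[180,0,-162.4],degrees=True).as_matrix()
for n,v in dict(tcp=[0,0,0],f1=[0,.054,0],f2=[0,-.054,0],b0=[.039,.0965,-.066],b1=[-.039,.0965,-.066],b2=[.039,-.0965,-.066],b3=[-.039,-.0965,-.066],b0u=[.039,.0965,-.11]).items():
    print(n,proj(s,p+R@np.array(v))*1.5)
# fingers now: column profile at tcp in the side picture
u,v=np.round(proj(s,r.get_state()["tcp_pos"])).astype(int);print(u,v)
for y in range(v-22,v+22,2): print(y,s["frame"][y,u-6:u+9:2].tolist())
E
```

```text
tcp [651.49810941 180.65520954]
f1 [652.11215953 191.87376387]
f2 [650.91188231 169.94497529]
b0 [677.19357412 179.47828884]
b1 [642.47756814 175.17007658]
b2 [672.96806364 140.84011532]
b3 [641.10886624 137.22714036]
b0u [682.5255256  162.84691986]
268 184
162 [[65, 56, 51], [68, 58, 53], [62, 54, 50], [69, 61, 50], [77, 66, 53], [68, 58, 51], [67, 57, 49], [66, 54, 50]]
164 [[65, 57, 50], [61, 52, 46], [65, 57, 51], [63, 55, 50], [89, 76, 56], [98, 83, 54], [61, 51, 43], [94, 73, 59]]
166 [[69, 60, 54], [67, 59, 53], [69, 60, 55], [64, 55, 50], [82, 72, 63], [110, 91, 60], [81, 67, 50], [155, 117, 82]]
168 [[70, 61, 55], [65, 58, 50], [65, 56, 51], [83, 74, 67], [79, 69, 64], [89, 80, 66], [134, 110, 89], [180, 136, 92]]
170 [[123, 119, 106], [102, 96, 87], [100, 94, 87], [127, 123, 110], [94, 87, 77], [100, 93, 83], [158, 135, 108], [184, 137, 93]]
172 [[143, 139, 125], [134, 129, 118], [140, 136, 122], [134, 131, 119], [87, 77, 68], [106, 96, 85], [172, 141, 106], [189, 142, 98]]
174 [[146, 139, 127], [116, 108, 101], [145, 138, 125], [141, 135, 120], [115, 99, 83], [136, 106, 78
[... 1340 characters left out ...]
, 81], [136, 112, 80]]
196 [[200, 165, 112], [133, 107, 75], [106, 80, 58], [97, 72, 54], [95, 73, 56], [119, 98, 71], [136, 111, 78], [131, 107, 75]]
198 [[231, 197, 131], [219, 179, 121], [124, 96, 68], [105, 75, 55], [104, 81, 60], [131, 108, 75], [140, 117, 82], [131, 109, 80]]
200 [[238, 207, 140], [234, 202, 134], [175, 139, 94], [124, 96, 69], [143, 114, 82], [195, 163, 111], [189, 156, 107], [136, 117, 89]]
202 [[238, 206, 139], [235, 201, 132], [230, 196, 130], [228, 192, 128], [230, 193, 130], [226, 189, 129], [161, 137, 103], [196, 188, 171]]
204 [[243, 217, 146], [242, 214, 144], [240, 209, 140], [235, 203, 136], [232, 198, 132], [181, 154, 105], [185, 173, 153], [245, 243, 233]]
```

The images show the hand about 44 mm higher than the reported TCP implies: the body corner triangulates at z 0.25 against 0.206 expected. So the fingers closed above the knob. I'll descend further with force checks.

```bash
python3 -m creep '[[87,0,0,0,0,0,0],[87,0,0,0,0,0,0],[87,0,0,0,0,0,0],[87,0,0,-0.4,0,0,0],[87,0,0,-0.6,0,0,0],[87,0,0,-0.6,0,0,0],[87,0,0,-0.4,0,0,0],[87,0,0,-0.2,0,0,0]]'
python3 -m creep '[[87,0,0,-0.2,0,0,0],[87,0,0,-0.2,0,0,0]]'
python3 -m creep '[[87,0,0,-0.2,0,0,0],[87,0,0,-0.2,0,0,0]]'
python3 -m creep '[[87,0,0,-0.2,0,0,0],[87,0,0,-0.2,0,0,0]]'
```

```text
time_s: 6.73
tcp_pos: [0.5651, -0.0362, 0.0817]
eef_rot: [-180.0, -0.2, -174.1]
contact_force: [-0.4, 0.2, 0.0]
gripper_width: 0.0626
gripper_force: 0.0
time_s: 6.9
tcp_pos: [0.5666, -0.036, 0.0737]
eef_rot: [-180.0, 0.0, -174.1]
contact_force: [0.5, 0.6, 0.3]
gripper_width: 0.076
gripper_force: 0.0
time_s: 7.07
tcp_pos: [0.5667, -0.0359, 0.0639]
eef_rot: [180.0, 0.0, -174.1]
contact_force: [0.5, 0.4, 0.1]
gripper_width: 0.0856
gripper_force: 0.0
time_s: 7.23
tcp_pos: [0.5665, -0.0359, 0.0537]
eef_rot: [180.0, 0.0, -174.1]
contact_force: [-0.1, 0.5, -0.7]
gripper_width: 0.0871
gripper_force: 0.0
```

```bash
python3 -m creep '[[87,0,0,-0.15,0,0,0],[87,0,0,-0.15,0,0,0]]'
python3 -m creep '[[15,0,0,0,0,0,0],[15,0,0,0,0,0,0],[15,0,0,0,0,0,0],[15,0,0,0,0,0,0],[15,0,0,0,0,0,0],[15,0,0,0,0,0,0],[15,0,0,0,0,0,0],[15,0,0,0,0,0,0]]' 25
python3 -m creep '[[15,0,0,0,0,0,0],[15,0,0,0,0,0,0],[15,0,0,0,0,0,0],[15,0,0,0,0,0,0]]' 25
```

```text
time_s: 7.4
tcp_pos: [0.5663, -0.036, 0.0461]
eef_rot: [-180.0, 0.0, -174.1]
contact_force: [-0.1, 0.1, 0.7]
gripper_width: 0.0869
gripper_force: 0.0
time_s: 8.07
tcp_pos: [0.5664, -0.0359, 0.0466]
eef_rot: [180.0, 0.0, -174.1]
contact_force: [-0.3, 1.1, -0.3]
gripper_width: 0.0394
gripper_force: 0.0
time_s: 8.4
tcp_pos: [0.5666, -0.0335, 0.0465]
eef_rot: [179.8, 0.1, -174.1]
contact_force: [-2.1, 13.8, 1.8]
gripper_width: 0.0255
gripper_force: 25.0
```

```bash
python3 -m creep '[[15,0,0.1,0,0,0,0],[15,-0.1,-0.01,0,0,0,0],[15,-0.2,-0.02,0,0,0,0],[15,-0.25,-0.03,0,0,0,0],[15,-0.25,-0.03,0,0,0,0],[15,-0.25,-0.03,0,0,0,0],[15,-0.25,-0.03,0,0,0,0],[15,-0.25,-0.03,0,0,0,0]]'
python3 -m creep '[[15,-0.25,-0.03,0,0,0,0],[15,-0.25,-0.03,0,0,0,0],[15,-0.25,-0.03,0,0,0,0],[15,-0.25,-0.03,0,0,0,0],[15,-0.25,-0.03,0,0,0,0],[15,-0.25,-0.03,0,0,0,0],[15,-0.25,-0.03,0,0,0,0],[15,-0.25,-0.03,0,0,0,0]]'
```

```text
time_s: 9.07
tcp_pos: [0.5267, -0.0381, 0.0465]
eef_rot: [180.0, -0.0, -174.1]
contact_force: [2.5, -1.4, -2.5]
gripper_width: 0.0254
gripper_force: 25.0
time_s: 9.73
tcp_pos: [0.4769, -0.0441, 0.0464]
eef_rot: [-180.0, -0.0, -174.1]
contact_force: [2.9, -1.4, -3.1]
gripper_width: 0.0254
gripper_force: 25.0
```

```bash
python3 -m creep '[[15,-0.25,-0.03,0,0,0,0],[15,-0.25,-0.03,0,0,0,0],[15,-0.25,-0.03,0,0,0,0],[15,-0.25,-0.03,0,0,0,0],[15,-0.2,-0.02,0,0,0,0],[15,-0.15,-0.02,0,0,0,0],[15,-0.1,-0.01,0,0,0,0]]'
python3 -m creep '[[15,-0.1,-0.01,0,0,0,0],[15,-0.1,-0.01,0,0,0,0]]'
python3 -m creep '[[15,-0.1,-0.01,0,0,0,0],[15,-0.1,-0.01,0,0,0,0]]'
```

```text
time_s: 10.32
tcp_pos: [0.4407, -0.0483, 0.0465]
eef_rot: [180.0, -0.0, -174.1]
contact_force: [2.0, -2.7, -5.6]
gripper_width: 0.0255
gripper_force: 25.0
time_s: 10.48
tcp_pos: [0.4364, -0.0488, 0.0465]
eef_rot: [-180.0, 0.0, -174.1]
contact_force: [13.5, -6.6, -14.7]
gripper_width: 0.0253
gripper_force: 25.0
time_s: 10.65
tcp_pos: [0.4361, -0.0488, 0.047]
eef_rot: [-180.0, 0.5, -174.0]
contact_force: [24.3, -11.9, -24.4]
gripper_width: 0.0256
gripper_force: 25.0
```

```bash
python3 -m creep '[[15,0.15,0.02,0,0,0,0],[15,0,0,0,0,0,0]]'
python3 -m creep '[[87,0,0,0,0,0,0],[87,0,0,0,0,0,0],[87,0,0,0,0,0,0],[87,0,0,0,0,0,0],[87,0,0,0,0,0,0],[87,0,0,0,0,0,0],[87,0,0,0,0,0,0],[87,0,0,0.2,0,0,0]]'
python3 -m creep '[[87,0,0,0.8,0,0,0],[87,0,0,1,0,0,0],[87,0,0,1,0,0,0],[87,0,0,1,0,0,0],[87,0,0,1,0,0,0],[87,0,0,1,0,0,0],[87,0,-0.9,0.6,0,0,0],[87,0,-0.9,0,0,0,0]]'
```

```text
time_s: 10.82
tcp_pos: [0.436, -0.0489, 0.0469]
eef_rot: [-180.0, 0.0, -174.1]
contact_force: [1.9, -3.6, 0.8]
gripper_width: 0.0254
gripper_force: 25.0
time_s: 11.48
tcp_pos: [0.4344, -0.0488, 0.0509]
eef_rot: [-180.0, -0.1, -174.1]
contact_force: [0.4, -0.8, -0.3]
gripper_width: 0.0732
gripper_force: 0.0
time_s: 12.15
tcp_pos: [0.4372, -0.0937, 0.2158]
eef_rot: [-180.0, 0.4, -174.0]
contact_force: [0.2, -0.3, -0.3]
gripper_width: 0.0869
gripper_force: 0.0
```

```bash
python3 -m creep '[[87,0.1,-0.9,0,0,0,0],[87,0.1,-0.9,0,0,0,0],[87,0.1,-0.9,0,0,0,0],[87,0.1,-0.9,0,0,0,0],[87,0.1,-0.9,0,0,0,0],[87,0.1,-0.9,0,0,0,0],[87,0.1,-0.9,0,0,0,0],[87,0.1,-0.9,0,0,0,0]]'
python3 -m creep '[[87,0.05,-0.9,0,0,0,0],[87,0,-0.9,0,0,0,0],[87,0,0,-0.2,0,0,0],[87,0,0,-0.2,0,0,0]]'
python3 - <<'E'
from h import *
c=capture("top");s=capture("side")
a=cv2.resize(c["frame"][135:255,235:395],None,fx=4,fy=4)
b=cv2.resize(s["frame"][145:215,200:360],None,fx=4,fy=4)
cv2.imwrite("pics/p9.png",cv2.cvtColor(np.vstack([a[:320],b[:280]]),cv2.COLOR_RGB2BGR))
for n,q in(("top",c),("side",s)):
  for t in("owl","owl_chip","tray_knob","tester"): print(n,t,[(round(x["conf"],2),np.round(x["bbox"],1).tolist()) for x in search_frame(q,t)][:2])
for n,q in(("top",c),("side",s)):
  o=outline_of(q,"owl")
  if o: np.save("pics/owl_%s.npy"%n,o[0]["region"]);print(o[0]["conf"],o[0]["bbox"])
E
```

```text
time_s: 12.82
tcp_pos: [0.4549, -0.2749, 0.2118]
eef_rot: [180.0, 0.0, -174.1]
contact_force: [0.3, 0.5, 0.0]
gripper_width: 0.0872
gripper_force: 0.0
time_s: 13.15
tcp_pos: [0.4561, -0.3196, 0.2012]
eef_rot: [180.0, -0.0, -174.2]
contact_force: [-0.5, 1.0, 0.5]
gripper_width: 0.0869
gripper_force: 0.0
top owl [(0.94, [264.6, 166.9, 286.4, 192.1])]
top owl_chip [(0.78, [264.8, 168.2, 288.5, 191.6])]
top tray_knob [(0.96, [254.3, 163.2, 302.6, 251.8])]
top tester []
side owl [(0.84, [239.2, 169.9, 258.4, 202.6])]
side owl_chip [(0.7, [240.2, 167.4, 257.4, 199.1]), (0.3, [275.5, 141.2, 292.3, 163.6])]
side tray_knob [(0.96, [222.4, 174.6, 317.3, 226.7])]
side tester [(0.54, [303.2, 165.0, 316.1, 187.6])]
0.64 [265.5, 166.8, 286.9, 190.9]
0.69 [239.8, 166.7, 260.9, 202.3]
```

View pics/p9.png

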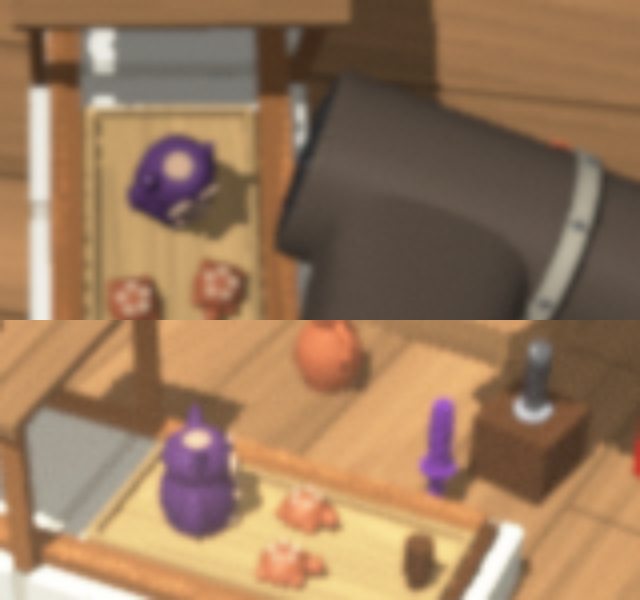

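The picture shows the tray drawn out with both turtles standing on it and the owl clear of the shelf. The chip is at top (279.6,176) and side (249.4,174.6), and the tester stands in its block at side (334,165).

```bash
python3 - <<'E'
from h import *
c=capture("top");s=capture("side")
def cen(q,u,v,w):
    x0,y0=int(u)-w,int(v)-w
    p=cv2.resize(q["frame"][y0:y0+2*w+1,x0:x0+2*w+1].astype(np.float32),None,fx=8,fy=8,interpolation=cv2.INTER_CUBIC)
    m=((p[...,0]>135)&(p[...,1]>105)).astype(np.uint8);n,l,st,ce=cv2.connectedComponentsWithStats(m)
    return [(st[i,4]/64,[round(x0+(ce[i][0]+.5)/8-.5,2),round(y0+(ce[i][1]+.5)/8-.5,2)]) for i in range(1,n) if st[i,4]>128]
print(cen(c,279.6,175.9,6),cen(s,249.4,174.6,5))
a=(279.6,175.9);b=(249.4,174.6)
print(atz(c,*a,.159),atz(s,*b,.159),tri([ray(c,*a),ray(s,*b)]))
# cap again
d=(200+539/4-.4,145+(345-320)/4-.4);print("cap",d,atz(s,*d,.145))
# shelf edge from side/top crop: top shelf front edge row ~22/4+135 at col 280
print("shelf",atz(c,280,140.6,.235)); print(proj(s,[.56,-.04,.16]))
E
```

```text
[(np.float64(4.359375), [np.float64(273.78), np.float64(169.27)]), (np.float64(4.3125), [np.float64(284.1), np.float64(169.19)]), (np.float64(46.0625), [np.float64(279.12), np.float64(176.03)])] [(np.float64(54.1875), [np.float64(248.05), np.float64(173.83)])]
[ 0.63726831 -0.02779501  0.159     ] [ 0.63483742 -0.02581572  0.159     ] [ 0.63723885 -0.02815992  0.15666695]
cap (334.35, 150.85) [ 0.46059003 -0.32004466  0.145     ]
shelf [ 0.72793406 -0.01528166  0.235     ]
[270.7282269  179.57095187]
```

```bash
python3 -m creep '[[87,0.1,-0.02,-0.5,0,0,0],[87,0,0,-0.8,0,0,0],[87,0,0,-0.8,0,0,0],[87,0,0,-0.8,0,0,0],[87,0,0,-0.8,0,0,0],[87,0,0,-0.8,0,0,0],[87,0,0,-0.5,0,0,0],[87,0,0,-0.3,0,0,0]]'
python3 -m creep '[[87,0,0,-0.3,0,0,0],[87,0,0,-0.2,0,0,0],[87,0,0,-0.2,0,0,0]]'
python3 -m creep '[[15,0,0,0,0,0,0],[15,0,0,0,0,0,0],[15,0,0,0,0,0,0],[15,0,0,0,0,0,0],[15,0,0,0,0,0,0],[15,0,0,0,0,0,0],[15,0,0,0,0,0,0],[15,0,0,0,0,0,0]]' 25
python3 -m creep '[[15,0,0,0,0,0,0],[15,0,0,0,0,0,0],[15,0,0,0,0,0,0],[15,0,0,0,0,0,0],[15,0,0,0,0,0,0]]' 25
```

```text
time_s: 14.52
tcp_pos: [0.4579, -0.3189, 0.0672]
eef_rot: [179.9, -0.1, -174.1]
contact_force: [-0.5, 0.7, -0.5]
gripper_width: 0.0869
gripper_force: 0.0
time_s: 14.77
tcp_pos: [0.4593, -0.3194, 0.0516]
eef_rot: [-180.0, 0.0, -174.1]
contact_force: [0.4, -0.4, -0.3]
gripper_width: 0.0871
gripper_force: 0.0
time_s: 15.43
tcp_pos: [0.4589, -0.3192, 0.0516]
eef_rot: [-180.0, 0.0, -174.1]
contact_force: [-0.5, 0.1, 0.7]
gripper_width: 0.0396
gripper_force: 0.0
time_s: 15.85
tcp_pos: [0.4589, -0.3193, 0.0515]
eef_rot: [-180.0, 0.0, -174.1]
contact_force: [0.2, 0.1, -0.0]
gripper_width: 0.0215
gripper_force: 25.0
```

```bash
python3 -m creep '[[15,0,0,0.2,0,0,0],[15,0,0,0.4,0,0,0],[15,0,0,0.8,0,0,0],[15,0,0,1,0,0,0],[15,0,0,1,0,0,0],[15,0,0,1,0,0,0],[15,0,0,1,0,0,0],[15,0,0,1,0,0,0]]' 30
python3 -m creep '[[15,0,0,0.8,0,0,0],[15,0,0,0.4,0,0,0],[15,0.3,0.5,0,0,0,0],[15,0.5,0.8,0,0,0,0],[15,0.5,0.8,0,0,0,0],[15,0.5,0.8,0,0,0,0],[15,0.5,0.8,0,0,0,0],[15,0.5,0.8,0,0,0,0]]'
python3 -m creep '[[15,0.5,0.8,0,0,0,0],[15,0.5,0.8,0,0,0,0],[15,0.5,0.8,0,0,0,0],[15,0.5,0.8,0,0,0,0],[15,0.5,0.8,0,0,0,0],[15,0.5,0.8,0,0,0,0],[15,0.4,0.8,0,0,0,0],[15,0.4,0.7,0,0,0,0]]'
```

```text
time_s: 16.52
tcp_pos: [0.4585, -0.3191, 0.2137]
eef_rot: [-180.0, 0.0, -174.1]
contact_force: [0.3, -0.3, -1.0]
gripper_width: 0.0217
gripper_force: 30.0
time_s: 17.18
tcp_pos: [0.5288, -0.2056, 0.2413]
eef_rot: [180.0, -0.0, -174.1]
contact_force: [0.5, -0.3, -0.9]
gripper_width: 0.0214
gripper_force: 30.0
time_s: 17.85
tcp_pos: [0.6238, -0.0478, 0.241]
eef_rot: [180.0, -0.1, -174.1]
contact_force: [0.1, -1.0, -0.9]
gripper_width: 0.0214
gripper_force: 30.0
```

```bash
python3 -m creep '[[15,0.3,0.5,-0.2,0,0,0],[15,0.2,0.3,-0.2,0,0,0],[15,0,0,0,0,0,0],[15,0,0,0,0,0,0]]'
python3 - <<'E'
from h import *
c=capture("top");s=capture("side")
save(s,"p10.png",[215,120,285,210],6.6)
p=r.get_state()["tcp_pos"];print(p,r.get_state()["contact_force"])
for n,q in dict(tip=[p[0],p[1],p[2]-.0315],nose=[p[0],p[1],p[2]-.0315+.014],collar=[p[0],p[1],p[2]-.0315+.05],chip=[.6365,-.027,.159]).items(): print(n,(proj(s,q)-[215,120])*6.6)
print([(round(x["conf"],2),np.round((np.array(x["bbox"])-[215,120]*2)*6.6).tolist()) for x in search_frame(s,"tester")][:3])
E
```

```text
time_s: 18.18
tcp_pos: [0.6357, -0.0293, 0.2303]
eef_rot: [-180.0, -0.1, -174.1]
contact_force: [0.4, -0.5, -1.3]
gripper_width: 0.0215
gripper_force: 30.0
[ 0.63589302 -0.02996114  0.2313702 ] [-0.40456939 -0.00631534 -1.85085501]
tip [228.2628278  290.78978288]
nose [227.72419551 268.11276022]
collar [226.30743647 208.46561831]
chip [225.58820911 358.05760313]
[(0.68, [570.0, 310.0, 663.0, 440.0]), (0.67, [209.0, 141.0, 263.0, 298.0]), (0.33, [26.0, 1045.0, 306.0, 1281.0])]
```

View pics/p10.png

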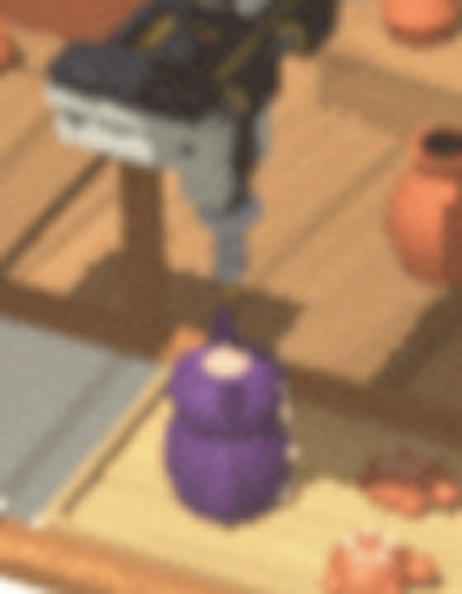

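```bash
python3 -m creep '[[15,0.02,0.1,-0.2,0,0,0],[15,0,0,-0.4,0,0,0],[15,0,0,-0.4,0,0,0],[15,0,0,-0.3,0,0,0],[15,0,0,-0.2,0,0,0],[15,0,0,0,0,0,0],[15,0,0,0,0,0,0],[15,0,0,0,0,0,0]]'
python3 - <<'E'
from h import *
z=[]
for i in range(6):
    s=capture("side");st=r.get_state();z.append([*st["tcp_pos"],*st["contact_force"]])
print(np.mean(z,0),np.std(z,0))
print([(round(x["conf"],2),np.round(x["bbox"],1).tolist()) for x in search_frame(s,"tester")][:3])
E
```

```text
time_s: 19.0
tcp_pos: [0.6371, -0.0268, 0.1943]
eef_rot: [-180.0, 0.0, -174.1]
contact_force: [1.6, 0.1, -1.2]
gripper_width: 0.0216
gripper_force: 30.0
[ 0.6370909  -0.02667589  0.19439812  0.48991976  0.51207529 -1.40359568] [8.46833034e-05 1.70080300e-05 8.24742663e-05 3.15200948e-01
 5.65058286e-01 3.19845882e-01]
[(0.65, [304.1, 164.5, 316.6, 187.0]), (0.56, [244.1, 153.3, 249.7, 175.2])]
```

```bash
cat > f.py <<'E'
from h import *
z=[]
for i in range(6):
    capture("side");st=r.get_state();z.append([*st["tcp_pos"],*st["contact_force"],*st["moment"]])
print("mean",np.round(np.mean(z,0),4).tolist())
E
python3 -m creep '[[15,0,0,-0.1,0,0,0],[15,0,0,0,0,0,0]]' >/dev/null; python3 f.py
python3 -m creep '[[15,0,0,-0.06,0,0,0],[15,0,0,-0.04,0,0,0],[15,0,0,0,0,0,0]]' >/dev/null; python3 f.py
```

```text
mean [0.6368, -0.0267, 0.1913, -0.249, -0.3623, -1.0354, 0.0156, 0.0034, -0.0093]
mean [0.637, -0.0267, 0.1892, 0.5953, 0.1382, 0.3546, -0.005, -0.1016, -0.0215]
```

```bash

python3 -m creep '[[15,0,0,-0.05,0,0,0],[15,0,0,-0.05,0,0,0],[15,0,0,0,0,0,0]]' >/dev/null; python3 f.py
python3 -m creep '[[15,0,0,-0.05,0,0,0],[15,0,0,0,0,0,0],[15,0,0,0,0,0,0]]' >/dev/null; python3 f.py
```

```text
mean [0.637, -0.0267, 0.1866, 0.6004, -0.4433, 2.2244, 0.0175, -0.1424, 0.007]
mean [0.6369, -0.0267, 0.1853, 0.664, 0.1044, 2.5366, -0.0454, -0.2806, 0.0057]
```

```bash
python3 - <<'E'
from h import *
s=capture("side")
for t in("owl","tester","turtle_a","tray_knob"): print(t,[(round(x["conf"],2),np.round(x["bbox"],1).tolist()) for x in search_frame(s,t)][:3])
st=r.get_state();print(st["time_s"],st["tcp_pos"],st["eef_rot"],st["gripper_width"])
E
```

```text
owl [(0.94, [243.1, 172.4, 258.3, 201.2]), (0.57, [221.1, 176.0, 321.7, 228.5])]
tester [(0.45, [303.6, 165.5, 314.7, 189.7])]
turtle_a [(0.54, [267.7, 201.1, 278.4, 215.9])]
tray_knob [(0.93, [223.8, 175.1, 316.3, 225.3]), (0.29, [153.1, 294.5, 200.1, 335.2])]
21.7167 [ 0.63688056 -0.02673338  0.18522284] [-1.79997135e+02  3.80774544e-03 -1.74122303e+02] 0.021876069928686535
```

The owl and tray are unmoved, the tester is held upright, and the plunger is in about 4.6–5.2 mm, so I'm handing in.

```bash
python3 -c "from plant import close_job; print(close_job())"
```

```text
the job is handed in; nothing more can be done
None
```

I drew the tray to its end stop and handed in with the steel tester still held upright on the owl's chip, its plunger about 5 mm in (half-way) by force and height readings; no disturbance showed in the last pictures of the tray, though I did not re-check the things off the ledge afterwards.

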